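Load a circuit board into the card rack and lock it

ROBOT

A 6-joint arm with a two-finger parallel gripper is mounted at the origin on the work surface. World frame = base frame: x ahead of the robot, y to its left, z up, the work surface at z = 0. Lengths are in m, angles in rad, forces in N, time in s.
With the tool pointing down it reaches from about 0.35 to 0.975 m from the base axis. Payload 4.9 kg.
Tool frame: the origin (TCP) lies at the very end of the fingers, on their centre line; the grasp point (between the pads) lies 19 mm behind it (ctrl.grip_point_offset is the distance from the TCP to the grasp point, in m); z points along the fingers, y is the line along which they close (so a half turn about z gives the same grasp; the last joint's range is limited). The gripper opens to 85 mm and grips with 20 to 120 N. Pads are 22 mm wide; open, the fingers measure 114 mm over their backs; the gripper's body (76 mm by 85 mm) begins 54 mm behind the grasp point. The pads swing forward as they close: fully open they stand 13 mm farther back than shut.
Start: joints at [1.185, 0.053, 1.613, -0, 1.476, -0.119], TCP at [0.165, 0.603, 0.231] pointing down, gripper open.
Joint ranges: [-3.01, 3.01], [-1.01, 2.22], [0.06, 2.58], [-1.02, 4.17], [0.09, 2.62], [-3.14, 3.14]. Speed limits (rad/s): [2.57, 2.57, 3.14, 3.14, 3.14, 3.14].

INTERFACE

Orientations are given as a rotation vector (axis times angle).
In Python, from station import ctrl gives the robot as it stands.
- The arm moves only by the tool send_rows, never from a script. Its argument "rows" is a list of rows, each a list of 3 entries, a list of its own where there are three numbers: the finger opening in cm, from 0 to 8.54, then the shift along the tool's x, y, z in cm, then the turn about the tool's z in degrees. A call has 1 to 10 rows; each row shifts and turns the commanded pose from where the row before left it, along the tool's axes as they then stand; what a row does not reach is not made up. A row lasts 1/8 s, in which the tool goes at most 62.5 mm and 10.7 degrees, less where a joint would pass 70% of its speed; a pose out of reach is approached as far as the arm can. A call with a gripper value outside its range is refused whole. The fingers move at their own pace and stop on an object; "newtons" is the grip in N (left out, the last holds). Time passes only in rows, so rows that do not move let the fingers close. It gives the time, the measured TCP pose, the force, the opening and the grip force at its end, in the units of the state.
- ctrl.get_obs(): the state, without advancing time (a new reading comes with each control period).
- ctrl.get_image(name): name is "scene" or "side" or "wrist"; returns a dict with "frame" (420x560x3 uint8, red, green, blue), "range_z" (420x560 float32, m along the optical axis (not along the pixel's ray), 0 where there is no reading), "fx", "fy", "cx", "cy" (pixels), "k1" (the pictures are not rectified: a ray, as slopes to the right and down, at radius r is drawn at 1 + k1 r^2 times it, then the intrinsics apply), "cam_to_world" (4x4, takes a point from camera to world coordinates). Camera axes: x right, y down, z forward; pixel columns grow to the right and rows downward; lengths in m; the calibration is good to about 2 mm. A picture is of the moment at which its call begins.
- ctrl.finish_job(): hands the job in; it is judged then, once.
The state is a dict: "t": time; "q": joint angles; "dq": joint speeds; "effort": joint torques, N m; "tool_pos": TCP position; "tool_rot": TCP orientation; "contact_force": force on the tool from outside, world axes, zero at the start; "wrist_torque": the same for the moment, N m; "opening": finger opening in m; "grip_force": force on a finger pad.
Only numpy, scipy, OpenCV 4.12 (cv2) and the standard library are available. Lean on these libraries where they do the work, as an engineer would, in place of code of your own. Each camera call takes 0.05 s, during which the arm holds its last target. There are 200 camera calls.

TASK

Take the finished circuit board with the blue handle out of its work stand and lower it, without letting it drop, fully home into the one empty slot of the teal card rack (marked yellow). Then slide the rack's lock bar fully shut by its red knob, so that its tabs hold the boards down. Leave the two boards already in the rack and the other things on the bench where they are.

Things in the scene. Friction and masses are not known exactly. Their poses are not given: they have to be found in the camera images.
- board: Board with a BLUE handle, on edge in the black stand; to be moved, either way round. Green slab 150 mm long (x), 6 thick (y), 70 tall; on top a handle bar 90 long, 14 thick, from 69 to 105 mm above the bottom edge, centred; beyond it 30 mm plain shoulders at each end. Parts up to 10 mm high on the -y face near the middle. About 0.25 kg. Origin: centre of the bottom edge; z up.
- bay_marker: Fixed yellow marker of the rack's one empty slot: a clip 30 mm wide on the rack's near end wall and a patch on its base at the far end, in line with the slot. Origin: centre of the slot's floor, exactly where the board's origin is when home; x along the slot, z up.
- rack: Teal card rack, fixed, base 215 x 270 x 12 mm. Origin: underside, under the middle slot; x along the slots, away from the robot. Slots at y = -75, 0, 75 mm, floor 12 mm up. A slot is two pairs of black guides (|x| 50 to 75), 8.5 mm apart, 45 tall above the floor, then lips flaring 7 mm a side in 12 mm; end walls 155 mm apart. Below 70 mm high, but for the lock bar.
- lock (a joint): Aluminium lock bar across the rack's far (+x) end, 86 to 94 mm above the rack's origin, with three tabs 24 mm wide reaching in to x = 56. 0 = open (tabs 36 mm to +y of their slots); it slides to the rack's -y up to 0.036 m = locked (tabs 4 mm above the boards' far shoulders). Takes 2 N, stays where left; a board not home blocks it.
- lock_knob (a point): Red square knob of the lock bar, 16 x 16 mm, sides parallel to the rack's x and y, upright on the bar's +y end, from 94 to 136 mm above the rack's origin. This point: on its axis, 18 mm below its top.
- stand: Black work stand, fixed, base 200 x 90 x 12 mm, one loose slot along its x, 9 mm wide, guides 22 mm tall above its floor plus 7 mm of flared lips. Origin: underside centre; slot floor 12 mm above it.
- board_a: A board already in the rack, same shape as the blue-handled one but with a plain aluminium handle; leave it in its slot. Origin: centre of its bottom edge.
- board_b: The other board already in the rack, same as board_a; leave it in its slot. Origin: centre of its bottom edge.
- spool: Bystander: steel reel 60 mm across, 50 mm tall, upright. Origin: underside centre.
- bin: Bystander: open blue parts bin 90 x 110 x 45 mm. Origin: underside centre.
- meter: Bystander: yellow hand meter lying flat, 85 x 170 x 36 mm. Origin: underside centre.

How it is judged:
By the outcome, as a careful person would: the job done as asked, in the order asked, and still so for the second after the job is handed in, with the robot touching nothing.
It also fails if it takes over 59 s, if anything falls off the work surface, if the arm or the gripper's body presses on something with over 40 N, if the wrist force passes 120 N, or if a joint passes its speed limit or range.

## Working session

There is one attempt and no reset: what is moved stays moved. The work goes in short steps, Python scripts to look and compute and a tool call to move; the robot and the scene stay as the last step left them, time stands still between calls to the robot, and variables do not carry over. Pictures are saved under pics/ and viewed, at most 10 in all, crops included, and the job is handed in when it is done.

Besides the shell and the picture viewer there is one more tool, called after "Emit:" as name([rows], argument=value, ...), one row to a line, values as JSON. send_rows: Moves the arm, as the interface text tells. Its arguments: {"type":"object","properties":{"rows":{"type":"array","items":{"type":"array"}},"newtons":{"type":"number"}},"required":["rows"]}

```bash
mkdir -p pics; cat > h.py <<'E'
import numpy as np,cv2
from station import ctrl
from scipy.spatial.transform import Rotation as R
def snap(n):
    im=ctrl.get_image(n); return im
def save(im,f): cv2.imwrite('pics/'+f,cv2.cvtColor(im['frame'],cv2.COLOR_RGB2BGR))
def rays(im,uv):
    uv=np.asarray(uv,float).reshape(-1,2)
    d=(uv-[im['cx'],im['cy']])/[im['fx'],im['fy']]; s=d.copy()
    for _ in range(20): s=d/(1+im['k1']*(s**2).sum(1,keepdims=True))
    return s
def pts(im):
    h,w=im['range_z'].shape; u,v=np.meshgrid(np.arange(w),np.arange(h))
    s=rays(im,np.c_[u.ravel(),v.ravel()]); z=im['range_z'].ravel()[:,None]
    T=np.array(im['cam_to_world']); p=np.c_[s*z,z]@T[:3,:3].T+T[:3,3]
    p[z[:,0]==0]=np.nan
    return p.reshape(h,w,3)
def plane(im,uv,z):
    s=rays(im,uv); T=np.array(im['cam_to_world']); d=np.c_[s,np.ones(len(s))]@T[:3,:3].T
    return T[:3,3]+d*((z-T[2,3])/d[:,2])[:,None]
E
python3 - <<'E'
from h import *
a=snap('scene');b=snap('side')
cv2.imwrite('pics/a.png',cv2.cvtColor(a['frame'],cv2.COLOR_RGB2BGR));save(b,'b.png')
for i in(a,b): print(np.round(i['cam_to_world'],3).tolist(),i['fx'],i['k1'])
o=ctrl.get_obs();print(o['t'],o['tool_pos'],o['tool_rot'],ctrl.grip_point_offset)
print(R.from_rotvec(o['tool_rot']).as_matrix().round(3))
E
```

```text
[[-0.258, 0.75, -0.609, 1.339], [0.966, 0.196, -0.168, 0.178], [-0.007, -0.632, -0.775, 1.051], [0.0, 0.0, 0.0, 1.0]] 440.9332330216301 -0.11862910727913184
[[0.998, 0.039, -0.048, 0.659], [0.062, -0.602, 0.796, -1.269], [0.002, -0.797, -0.603, 1.048], [0.0, 0.0, 0.0, 1.0]] 490.2840298751062 -0.1464851603073513
0.1 [0.16454764 0.60236002 0.23016579] [-4.17706034e-01 -3.11321261e+00  2.87010199e-03] 0.0187
[[-0.965  0.264 -0.001]
 [ 0.264  0.965 -0.002]
 [ 0.    -0.002 -1.   ]]
```

View pics/a.png

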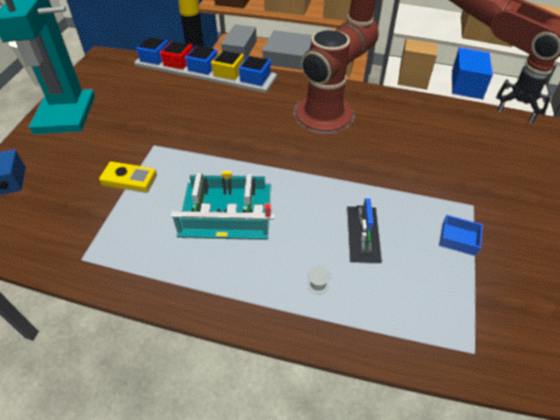

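View pics/b.png

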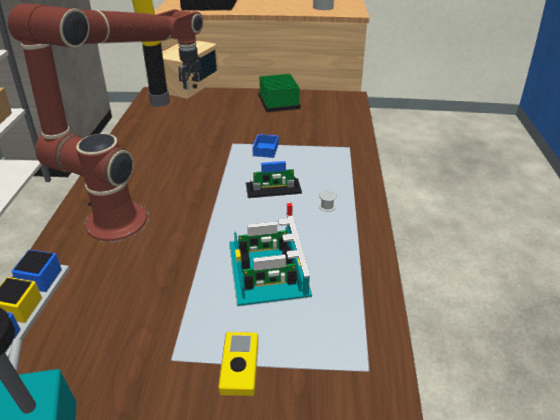

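The scene view shows the blue-handled board in its stand near (368,215), and the rack near (227,205) with its middle slot empty: yellow at (227,177) and (222,234), red knob at (268,210). The side view shows the same, with the blue handle at (273,167), the knob at (290,208) and the yellow clip at (238,256). I'll measure these now.

```bash
cat > m.py <<'E'
from h import *
def rect(q): # long axis of 2D pts
    (c,s,a)=cv2.minAreaRect((q*1000).astype(np.float32)); b=cv2.boxPoints((c,s,a))
    e=max([b[1]-b[0],b[2]-b[1]],key=np.linalg.norm); an=np.degrees(np.arctan2(e[1],e[0]))
    return np.round(c,1),np.round(s,1),round((an+90)%180-90,2)
def mask(im,name):
    h=cv2.cvtColor(im['frame'],cv2.COLOR_RGB2HSV); H,S,V=[h[...,i].astype(int) for i in range(3)]
    return {'blue':(H>100)&(H<125)&(S>130)&(V>60),'yellow':(H>22)&(H<32)&(S>170)&(V>110),
     'red':((H<6)|(H>174))&(S>150)&(V>100),'teal':(H>82)&(H<98)&(S>130)&(V>50)}[name]
E
python3 - <<'E'
from m import *
for n in('scene','side'):
    im=snap(n);P=pts(im)
    for c in('blue','yellow','red','teal'):
        m=mask(im,c)&(P[...,0]>.3)&(P[...,0]<1)&(abs(P[...,1])<.6)&(P[...,2]>-.02)&(P[...,2]<.25)
        k,l,st,ce=cv2.connectedComponentsWithStats(m.astype(np.uint8))
        for i in range(1,k):
            if st[i,4]<8: continue
            q=P[l==i]; top=q[q[:,2]>np.percentile(q[:,2],95)-.008]
            print(n,c,st[i,4],ce[i].round(0),'med',np.median(q,0).round(3),'z',np.percentile(q[:,2],[3,97]).round(3),'rect',*rect(q[:,:2]),'top',*rect(top[:,:2]))
E
```

```text
scene blue 195 [369. 214.] med [0.545 0.224 0.113] z [0.01  0.117] rect [511.  224.8] [ 37.8 144.3] -5.24 top [538.9 222.5] [87.4 14.6] 12.52
scene blue 1232 [461. 235.] med [0.47  0.507 0.017] z [-0.001  0.043] rect [462.5 504.6] [114.2 135.2] -5.07 top [481.2 502.2] [112.4  95.6] 85.45
scene yellow 685 [131. 178.] med [ 0.536 -0.542  0.032] z [0.008 0.039] rect [ 495.6 -533.7] [123.6 132.1] -88.71 top [ 511.9 -534.8] [ 86.3 131.1] -86.65
scene yellow 45 [226. 174.] med [ 0.47  -0.219  0.073] z [0.059 0.081] rect [ 469.4 -218.7] [11.6 22.7] -61.42 top [ 468.8 -218.2] [11.  21.3] -61.42
scene yellow 24 [221. 234.] med [ 0.649 -0.178  0.013] z [0.008 0.016] rect [ 651.1 -179.1] [12.4 25.8] -88.09 top [ 651.1 -179.1] [12.4 25.8] -88.09
scene red 39 [267. 209.] med [ 0.614 -0.047  0.132] z [0.104 0.136] rect [610.  -48.3] [16.9 10.9] 15.74 top [610.  -48.3] [16.9 10.9] 15.74
scene teal 214 [189. 197.] med [ 0.544 -0.326  0.011] z [0.006 0.06 ] rect [ 555.  -317.9] [159.   39.1] 19.59 top [ 556.7 -298.2] [142.1  13. ] 23.73
scene teal 1074 [224. 193.] med [ 0.497 -0.22   0.012] z [0.006 
[... 1147 characters left out ...]
2 -0.055  0.125] z [0.106 0.139] rect [602.  -52.5] [12.7 19.3] -86.71 top [603.5 -51.6] [15.2 12.8] 25.91
side teal 25 [288. 229.] med [ 0.6   -0.069  0.063] z [0.039 0.069] rect [598.7 -79.4] [37.  11.4] 81.7 top [597.5 -79.9] [ 6.3 37.6] -86.93
side teal 1719 [267. 285.] med [ 0.548 -0.301  0.014] z [0.009 0.068] rect [ 547.5 -205. ] [212.5 270.4] -76.72 top [ 551.8 -215.5] [186.3 247.4] -76.81
side teal 59 [291. 245.] med [ 0.614 -0.14   0.054] z [0.011 0.068] rect [ 614.4 -129. ] [ 25.1 102.1] -81.32 top [ 614.1 -158.7] [12.1 42.4] -87.11
side teal 233 [262. 255.] med [ 0.521 -0.147  0.014] z [0.01  0.064] rect [ 539.9 -203.6] [101.3 157.5] -83.09 top [ 548.5 -234.8] [101.9  83.7] 13.43
```

Emit:
send_rows([
  [8.5,[-4.5,-2.7,-0.5],0],
  [8.5,[-4.5,-2.7,-0.5],0],
  [8.5,[-4.5,-2.7,-0.5],0],
  [8.5,[-4.5,-2.7,-0.5],0],
  [8.5,[-4.5,-2.7,-0.5],0],
  [8.5,[-4.5,-2.7,-0.5],0],
  [8.5,[-4.5,-2.7,-0.5],0],
  [8.5,[-4.5,-2.7,-0.5],0],
  [8.5,[-4.5,-2.7,-0.5],0],
  [8.5,[0,0,0],0],
])

```text
t: 1.45
tool_pos: [0.4933, 0.2593, 0.2765]
tool_rot: [0.425, 3.112, -0.0]
contact_force: [-0.7, -0.2, -0.2]
opening: 0.0854
grip_force: 0.0
```

```bash
cat > w.py <<'E'
from m import *
import sys
im=snap('wrist');save(im,sys.argv[1]);P=pts(im)
print(np.round(im['cam_to_world'],3).tolist(),im['fx'],im['k1'])
o=ctrl.get_obs();print(o['t'],o['tool_pos'].round(4),R.from_rotvec(o['tool_rot']).as_matrix().round(4).tolist())
for c in('blue','yellow','red'):
    m=mask(im,c); k,l,st,ce=cv2.connectedComponentsWithStats(m.astype(np.uint8))
    for i in range(1,k):
        if st[i,4]<100: continue
        q=P[l==i];q=q[~np.isnan(q[:,0])]
        if len(q)<50: continue
        top=q[q[:,2]>np.percentile(q[:,2],95)-.006]
        print(c,st[i,:5],'z',np.percentile(q[:,2],[3,50,97]).round(4),'rect',*rect(q[:,:2]),'top',*rect(top[:,:2]))
E
python3 w.py w1.png
```

```text
[[0.269, 0.916, 0.296, 0.417], [0.963, -0.256, -0.083, 0.28], [-0.0, 0.307, -0.952, 0.42], [0.0, 0.0, 0.0, 1.0]] 338.6295669544527 -0.04630566048934426
1.5 [0.492  0.2607 0.2761] [[-0.9639, 0.2664, -0.0006], [0.2664, 0.9639, 0.0002], [0.0006, 0.0, -1.0]]
blue [ 438   52  104  100 6751] z [0.0046 0.0066 0.0468] rect [484.3 518.3] [146.2 100.3] 85.06 top [477.9 501.3] [111.3  90.3] 84.87
blue [424  73   6  75 139] z [0.0047 0.008  0.0121] rect [471.9 447.3] [ 2.2 85.6] -5.85 top [472.1 447.2] [ 2.  85.3] -5.85
blue [ 224  198   55   83 1416] z [0.0138 0.1179 0.1194] rect [561.1 211.7] [140.8  45. ] 11.63 top [532.5 221.5] [88.7 14.5] 11.63
```

View pics/w1.png

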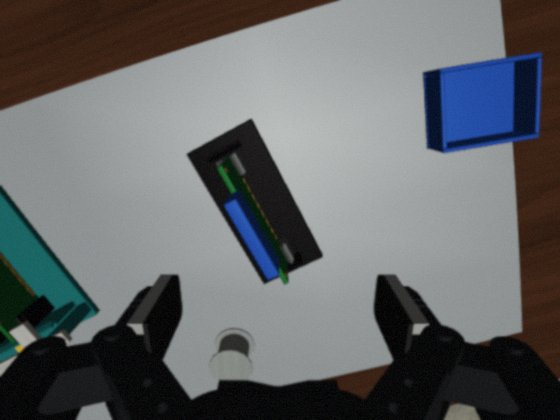

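The wrist view shows the blue handle at about (250,240), with the parts on the +y side of the board. The rack is at lower left. Next I turn to line up and hover above the handle.

Emit:
send_rows([
  [6,[0,0,0],-9],
  [6,[0,0,0],-9],
  [6,[0,0,0],-9],
  [6,[-1.6,-2.3,3.5],0],
  [6,[-1.6,-2.3,3.5],0],
  [6,[0,0,3.0],0],
  [6,[0,0,0],0],
])

```text
t: 2.38
tool_pos: [0.5292, 0.2236, 0.1727]
tool_rot: [0.322, -3.118, 0.001]
contact_force: [0.5, 0.6, -0.2]
opening: 0.06
grip_force: 0.0
```

```bash
python3 w.py w2.png
```

```text
[[-0.204, 0.934, 0.294, 0.453], [0.979, 0.194, 0.061, 0.207], [-0.0, 0.3, -0.954, 0.317], [0.0, 0.0, 0.0, 1.0]] 338.6295669544527 -0.04630566048934426
2.425 [0.5306 0.224  0.1753] [[-0.9789, -0.2045, -0.0028], [-0.2045, 0.9789, -0.0004], [0.0028, 0.0001, -1.0]]
blue [497 138  47  87 398] z [0.0039 0.0066 0.0105] rect [471.8 447.3] [ 4.1 87. ] -6.54 top [471.8 447.3] [ 4.1 87. ] -6.54
blue [ 263  162   24  139 2988] z [0.0358 0.118  0.1193] rect [551.  224.5] [126.3  21.6] 12.16 top [532.7 221.5] [89.3 14. ] 11.67
blue [ 522  171   38   79 1520] z [0.005  0.0076 0.0469] rect [488.6 481.5] [75.7 63. ] 83.8 top [493.2 450.5] [72.6 34.4] 27.21
```

View pics/w2.png

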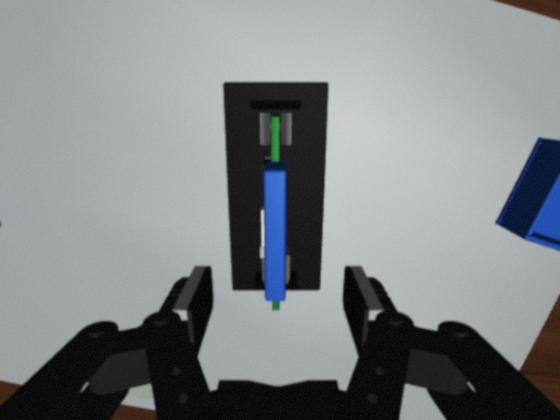

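Aligned: the blue handle runs vertically at about (275,230), between the open fingers. I'll descend and grip.

Emit:
send_rows([
  [6,[-0.15,-0.3,3],0],
  [6,[0,0,3],0],
  [6,[0,0,2.9],0],
  [6,[0,0,0],0],
  [1,[0,0,0],0],
  [1,[0,0,0],0],
  [1,[0,0,0],0],
  [1,[0,0,0],0],
], newtons=60)

```text
t: 3.42
tool_pos: [0.5354, 0.2212, 0.0895]
tool_rot: [-0.32, 3.122, 0.002]
contact_force: [-0.7, 1.5, 6.3]
opening: 0.0126
grip_force: 60.4
```

Emit:
send_rows([
  [1,[0,0,-1],0],
  [1,[0,0,-2],0],
  [1,[0,0,-3],0],
  [1,[0,0,-5],0],
  [1,[0,0,-4.7],0],
  [1,[0,0,0],0],
])

```text
t: 4.18
tool_pos: [0.5367, 0.221, 0.2511]
tool_rot: [-0.319, 3.114, 0.002]
contact_force: [-0.0, 1.0, -2.3]
opening: 0.0132
grip_force: 59.3
```

Emit:
send_rows([
  [1,[0.8,-3,0],0],
  [1,[1.5,-5,0],0],
  [1,[1.5,-5,0],0],
  [1,[1.5,-5,0],0],
  [1,[1.5,-5,0],0],
  [1,[1.5,-5,0],0],
  [1,[1.5,-4,0],-0.7],
  [1,[0.8,-2.7,0],-0.7],
  [1,[0,0,0],0],
  [1,[0,0,0],0],
])

```text
t: 5.42
tool_pos: [0.5005, -0.1402, 0.243]
tool_rot: [0.358, -3.119, -0.003]
contact_force: [0.1, -0.4, -3.5]
opening: 0.0127
grip_force: 59.5
```

```bash
python3 w.py w3.png
```

```text
[[-0.226, 0.928, 0.297, 0.424], [0.974, 0.215, 0.071, -0.159], [0.002, 0.305, -0.952, 0.387], [0.0, 0.0, 0.0, 1.0]] 338.6295669544527 -0.04630566048934426
5.475 [ 0.5007 -0.1399  0.2433] [[-0.9738, -0.2276, -0.0016], [-0.2276, 0.9738, 0.001], [0.0013, 0.0013, -1.0]]
blue [ 259  179   38  208 7134] z [0.2529 0.2715 0.2729] rect [ 527. -131.] [151.2  22. ] 19.32 top [ 496. -142.] [84.7 13.9] 13.04
```

View pics/w3.png

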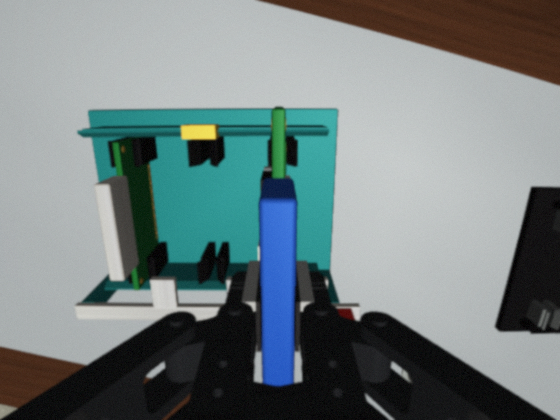

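The clip is at (200,131). The near guides of the empty slot are at (200,150) and (217,150), the far ones at (207,262) and (223,262). The held board is at column 277. I'll measure the guides, the clip and the board.

```bash
python3 - <<'E'
from m import *
im=snap('wrist');P=pts(im);np.savez('w3.npz',P=P,f=im['frame'])
h=cv2.cvtColor(im['frame'],cv2.COLOR_RGB2HSV).astype(int)
V=im['frame'].max(2).astype(int)
def show(n,m):
    k,l,st,ce=cv2.connectedComponentsWithStats(m.astype(np.uint8))
    for i in range(1,k):
        if st[i,4]<25: continue
        q=P[l==i];print(n,st[i],ce[i].round(1),np.median(q,0).round(4),'z',np.percentile(q[:,2],[5,50,97]).round(4),*rect(q[:,:2]))
Z=P[...,2]
show('yel',(h[...,0]>20)&(h[...,0]<34)&(h[...,1]>150)&(Z>.03)&(Z<.12))
show('lips',(V<60)&(Z>.062)&(Z<.085))
show('teal',(h[...,0]>82)&(h[...,0]<98)&(h[...,1]>130)&(Z>.052)&(Z<.08))
show('base',(h[...,0]>82)&(h[...,0]<98)&(h[...,1]>130)&(Z<.025))
show('slab',(h[...,0]>45)&(h[...,0]<75)&(h[...,1]>100)&(Z>.225)&(Z<.245))
show('bluetop',mask(im,'blue')&(Z>.266))
E
```

```text
yel [182 125  37  16 512] [199.8 131.9] [ 0.4629 -0.2207  0.0811] z [0.0661 0.0811 0.0824] [ 466.2 -220.9] [18.3 29.6] -77.32
lips [ 109  139   37  148 1119] [130.8 201.9] [ 0.5404 -0.278   0.0698] z [0.0628 0.0698 0.0819] [ 561.8 -274.2] [153.9  19.5] 18.51
lips [132 139   8  28 128] [135.6 152.8] [ 0.4975 -0.2789  0.069 ] z [0.0639 0.069  0.0707] [ 496.9 -279.7] [25.1  7.9] 9.54
lips [268 139   4  28 109] [269.5 152.6] [ 0.4685 -0.1557  0.0693] z [0.0675 0.0693 0.071 ] [ 468.6 -155.7] [25.   2.9] 12.77
lips [289 139   8  26 194] [292.7 151.5] [ 0.4628 -0.1347  0.0676] z [0.0628 0.0676 0.0707] [ 463.1 -134.8] [23.9  6.5] 13.85
lips [188 140  11  26 212] [192.2 152.2] [ 0.4846 -0.2268  0.0669] z [0.0625 0.0669 0.0706] [ 484.7 -226.7] [23.6  7.7] 12.26
lips [209 140   9  26 169] [213.6 151.9] [ 0.48   -0.2068  0.0687] z [0.0629 0.0687 0.0709] [ 480.3 -207.5] [23.3  7.8] 14.72
lips [147 259   7  19  81] [150.  267.5] [ 0.6139 -0.2517  0.0682] z [0.0627 0.0682 0.0706] [ 616.2 -252.3] [20.3  7.9] 14.36
lips [196 258  11  26 184] [200.7 270.7] [ 0.6058 -0.1992  0.0669] z [0.0625 0.0669 0.
[... 2133 characters left out ...]
 0.0146] [ 460.5 -258.1] [ 16.8 197.2] -76.64
base [ 285  109   52  165 5667] [313.7 185.5] [ 0.4993 -0.0968  0.0133] z [0.012  0.0133 0.0148] [ 512.5 -101.1] [187.9  54.7] 13.3
base [ 93 137  31  44 651] [103.4 156.7] [ 0.5226 -0.3353  0.0132] z [0.0119 0.0132 0.0145] [ 522.5 -327.1] [48.2 34.7] 12.49
base [  149   136   121   131 11996] [208.2 199.1] [ 0.544  -0.2106  0.0133] z [0.0121 0.0133 0.0154] [ 547.2 -208.4] [152.2 133.9] 12.68
slab [271 108  15  70 910] [278.  142.5] [ 0.4398 -0.1546  0.2372] z [0.2361 0.2372 0.2384] [ 440.4 -154.4] [30.   6.3] 13.52
bluetop [ 259  194   38  193 6611] [277.6 286.4] [ 0.4889 -0.1433  0.2719] z [0.2707 0.2719 0.2732] [ 496.2 -141.8] [84.9 14. ] 13.2
```

Emit:
send_rows([
  [1,[-1.0,-2.5,0],0],
  [1,[-1.0,-2.5,0],0],
  [1,[-0.95,-2.1,0],0],
  [1,[0,0,3.0],0],
  [1,[0,0,3.0],0],
  [1,[0,0,1.5],0],
  [1,[0,0,0],0],
  [1,[0,0,0],0],
])

```text
t: 6.52
tool_pos: [0.5469, -0.2034, 0.1709]
tool_rot: [-0.359, 3.119, -0.002]
contact_force: [-0.1, -0.5, -3.6]
opening: 0.0132
grip_force: 59.5
```

```bash
cat > c.py <<'E'
from m import *
import sys
im=snap('wrist');P=pts(im);Z=P[...,2]
h=cv2.cvtColor(im['frame'],cv2.COLOR_RGB2HSV).astype(int)
o=ctrl.get_obs();T=R.from_rotvec(o['tool_rot']).as_matrix();print(o['t'],o['tool_pos'].round(4),T[:2,1].round(4),o['contact_force'].round(1))
zt=float(sys.argv[1])  # expected slab top z
def show(n,m):
    k,l,st,ce=cv2.connectedComponentsWithStats(m.astype(np.uint8))
    for i in range(1,k):
        if st[i,4]<60: continue
        q=P[l==i];print(n,st[i],np.percentile(q[:,2],[5,50,97]).round(4),*rect(q[:,:2]))
show('slab',(h[...,0]>45)&(h[...,0]<75)&(h[...,1]>100)&(abs(Z-zt)<.008)&(abs(P[...,0]-.49)<.06)&(abs(P[...,1]+.215)<.03))
show('top',mask(im,'blue')&(abs(Z-zt-.035)<.006))
show('lips',(im['frame'].max(2)<60)&(Z>.062)&(Z<.075)&(abs(P[...,0]-.49)<.04)&(abs(P[...,1]+.215)<.03))
show('yel',(h[...,0]>20)&(h[...,0]<34)&(h[...,1]>150)&(Z>.076)&(Z<.09))
save(im,sys.argv[2])
E
python3 c.py .163 w4.png
```

```text
6.575 [ 0.547  -0.2035  0.1712] [-0.2272  0.9739] [-0.1 -0.1 -3.2]
slab [271 108  15  70 897] [0.1635 0.1646 0.1659] [ 486.6 -218. ] [30.1  6.3] 13.06
top [ 259  193   38  193 6617] [0.1981 0.1995 0.2006] [ 542.4 -205.3] [85. 15.] 12.12
lips [262 105  10  35 306] [0.0632 0.0676 0.0708] [ 484.8 -226.8] [23.8  6.3] 12.52
lips [289 105  11  36 343] [0.0625 0.0678 0.0705] [ 480.4 -207.7] [24.  7.] 14.18
```

View pics/w4.png

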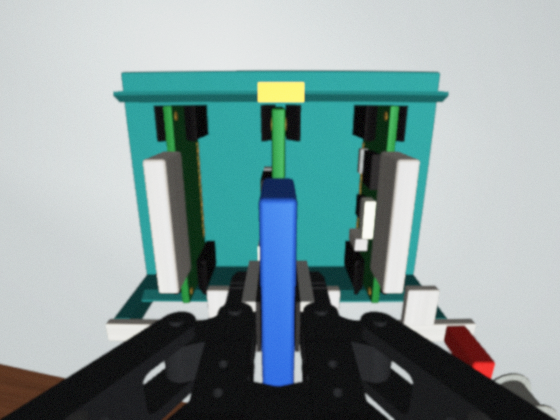

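The held board (column 278) sits centrally over the slot guides (268 and 292), about 1.5 mm off. I'll correct that and lower it gently.

Emit:
send_rows([
  [1,[0.1,0.15,0],0],
  [1,[0,0,1.2],0],
  [1,[0,0,1.2],0],
  [1,[0,0,1.0],0],
  [1,[0,0,1.0],0],
  [1,[0,0,0],0],
])

```text
t: 7.32
tool_pos: [0.5439, -0.2018, 0.1238]
tool_rot: [0.358, -3.119, -0.002]
contact_force: [0.7, -0.4, -3.3]
opening: 0.0128
grip_force: 59.6
```

Emit:
send_rows([
  [1,[0,0,0.8],0],
  [1,[0,0,0.8],0],
  [1,[0,0,0.6],0],
  [1,[0,0,0.6],0],
  [1,[0,0,0],0],
])

```text
t: 7.95
tool_pos: [0.5442, -0.2018, 0.0965]
tool_rot: [0.359, -3.12, -0.001]
contact_force: [-0.2, 0.6, -4.5]
opening: 0.0129
grip_force: 59.6
```

Emit:
send_rows([
  [1,[0,0,0.3],0],
  [1,[0,0,0.25],0],
  [1,[0,0,0.15],0],
  [1,[0,0,0],0],
])

```text
t: 8.45
tool_pos: [0.5446, -0.202, 0.0902]
tool_rot: [0.359, -3.121, -0.0]
contact_force: [-0.2, -0.5, -3.2]
opening: 0.013
grip_force: 59.6
```

Emit:
send_rows([
  [1,[0,0,0.1],0],
  [1,[0,0,0],0],
])

```text
t: 8.7
tool_pos: [0.5448, -0.2021, 0.0897]
tool_rot: [-0.359, 3.121, -0.0]
contact_force: [-1.1, 0.5, -1.8]
opening: 0.0127
grip_force: 59.8
```

Emit:
send_rows([
  [1,[0,0,0.1],0],
  [1,[0,0,0.1],0],
  [1,[0,0,0],0],
])

```text
t: 9.07
tool_pos: [0.545, -0.2025, 0.0896]
tool_rot: [-0.359, 3.121, -0.001]
contact_force: [-6.9, 1.0, 8.8]
opening: 0.0133
grip_force: 61.5
```

```bash
python3 c.py .082 w5.png; python3 - <<'E'
from m import *
im=snap('wrist');P=pts(im);h=cv2.cvtColor(im['frame'],cv2.COLOR_RGB2HSV).astype(int);Z=P[...,2]
g=(h[...,0]>45)&(h[...,0]<75)&(h[...,1]>100)&(Z>.075)&(Z<.1)
k,l,st,ce=cv2.connectedComponentsWithStats(g.astype(np.uint8))
for i in range(1,k):
    if st[i,4]>40: q=P[l==i];print(st[i],np.median(q,0).round(4))
E
```

```text
9.125 [ 0.545  -0.2025  0.0895] [-0.2272  0.9739] [-5.5  0.9  8.2]
slab [271 108  14  70 889] [0.0822 0.0833 0.0844] [ 484.7 -217.3] [30.   5.7] 13.41
top [ 259  193   38  193 6681] [0.1168 0.1181 0.1193] [ 540.5 -204.2] [85. 15.] 13.8
lips [250 109  17  53 770] [0.0628 0.0676 0.0706] [ 484.7 -226.9] [24.3  7.4] 13.67
lips [290 109  18  53 784] [0.0627 0.0677 0.0705] [ 480.3 -207.7] [24.5  7.9] 12.21
[271 108  15  70 894] [ 0.4837 -0.2173  0.0833]
[ 429  111   30   69 1314] [ 0.469  -0.1448  0.0827]
[ 100  112   30   68 1318] [ 0.5025 -0.2883  0.0826]
[144 370  13  14  74] [ 0.6277 -0.2587  0.0825]
[401 372  12  13  60] [ 0.5951 -0.1164  0.0827]
```

The board is home: its shoulder is at 83.3 mm and its neighbours' at 82.7 mm. Releasing and rising.

Emit:
send_rows([
  [3.5,[0,0,-0.1],0],
  [3.5,[0,0,0],0],
  [3.5,[0,0,0],0],
  [3.5,[0,0,-2],0],
  [3.5,[0,0,-3],0],
  [3.5,[0,0,-5],0],
  [3.5,[0,0,-4],0],
  [5,[0,5,0],0],
  [5,[0,4,0],0],
  [5,[0,0,0],0],
])

```text
t: 10.42
tool_pos: [0.5242, -0.1126, 0.2301]
tool_rot: [-0.363, 3.118, -0.001]
contact_force: [-0.6, -0.0, 0.1]
opening: 0.0499
grip_force: 0.0
```

```bash
python3 - <<'E'
from m import *
im=snap('wrist');save(im,'w6.png');P=pts(im);h=cv2.cvtColor(im['frame'],cv2.COLOR_RGB2HSV).astype(int);Z=P[...,2]
o=ctrl.get_obs();print(o['tool_pos'].round(4))
def show(n,m,a=40):
    k,l,st,ce=cv2.connectedComponentsWithStats(m.astype(np.uint8))
    for i in range(1,k):
        if st[i,4]>a: q=P[l==i];print(n,st[i],np.median(q,0).round(4),*rect(q[:,:2]))
show('g',(h[...,0]>45)&(h[...,0]<75)&(h[...,1]>100)&(Z>.075)&(Z<.1))
r=mask(im,'red')&(Z>.08)&(Z<.15)
show('r',r);show('rtop',r&(Z>.131))
show('bar',(h[...,1]<60)&(Z>.088)&(Z<.1))
E
```

```text
[ 0.5245 -0.1138  0.2299]
g [164 106  13  37 326] [ 0.4849 -0.2162  0.0828] [ 484.8 -217.1] [29.4  6.9] 14.48
g [254 106   9  37 258] [ 0.467  -0.1436  0.083 ] [ 468. -144.] [29.4  6.6] 11.37
g [ 76 108  17  36 376] [ 0.5022 -0.2882  0.0826] [ 502.6 -288.9] [30.1  7.3] 15.6
g [ 99 241  14  28 214] [ 0.6189 -0.2609  0.0824] [ 617.3 -261.7] [31.   7.9] 5.0
g [178 244   8  25 145] [ 0.6039 -0.1884  0.0827] [ 604.  -188.6] [23.4  6.2] 10.29
g [257 258   7  12  77] [ 0.5926 -0.1144  0.0831] [ 592.9 -114.5] [11.7  5.8] 12.28
r [321 312  17  17 225] [ 0.6043 -0.0516  0.137 ] [604.3 -51. ] [16.8 12.3] 20.77
rtop [321 312  17  17 225] [ 0.6043 -0.0516  0.137 ] [604.3 -51. ] [16.8 12.3] 20.77
bar [ 75 145  30 101 742] [ 0.5526 -0.2705  0.0942] [ 558.  -269.9] [88.7  9.4] 18.41
bar [  40  254  146   47 3252] [ 0.644  -0.2345  0.095 ] [ 635.7 -249.9] [ 47.6 140.8] -76.52
bar [ 199  254  133   48 2862] [ 0.6064 -0.0919  0.0949] [ 601.9 -105.9] [ 47.1 122.7] -77.35
```

View pics/w6.png

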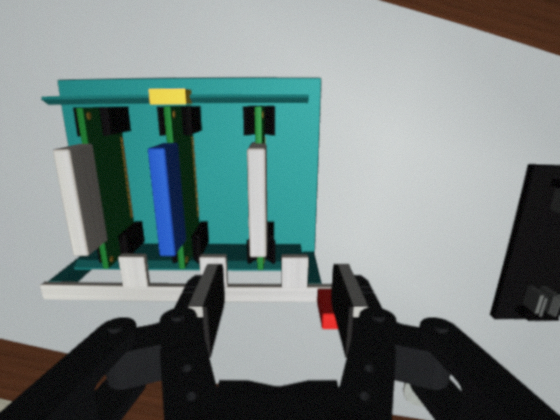

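The three boards sit level at about 83 mm. The red knob is at (329,312), partly behind the right finger. I'll move over it, descend and grip.

Emit:
send_rows([
  [6,[-4.6,2.2,0],0],
  [6,[-4.6,2.25,0],0],
  [6,[0,0,4.5],0],
  [6,[0,0,4.5],0],
  [6,[0,0,2.5],0],
  [6,[0,0,1.2],0],
  [6,[0,0,0],0],
])

```text
t: 11.35
tool_pos: [0.6038, -0.0508, 0.1012]
tool_rot: [0.357, -3.121, -0.0]
contact_force: [-0.5, 0.2, -0.1]
opening: 0.0599
grip_force: 0.0
```

Emit:
send_rows([
  [1,[0,0,0],0],
  [1,[0,0,0],0],
  [1,[0,0,0],0],
  [1,[0,0,0],0],
  [1,[0,0,0],0],
], newtons=30)

```text
t: 11.98
tool_pos: [0.6046, -0.0502, 0.1029]
tool_rot: [-0.359, 3.119, -0.001]
contact_force: [-0.9, 1.1, 6.1]
opening: 0.0158
grip_force: 31.5
```

Emit:
send_rows([
  [1,[0,-0.6,-0.1],0],
  [1,[0,-1,0],0],
  [1,[0,-1,0],0],
  [1,[0,-0.6,0],0],
  [1,[0,-0.3,0],0],
  [1,[0,-0.2,0],0],
  [1,[0,0,0],0],
])

```text
t: 12.85
tool_pos: [0.6114, -0.0797, 0.1029]
tool_rot: [0.361, -3.119, -0.021]
contact_force: [-3.5, 25.6, 11.7]
opening: 0.0154
grip_force: 36.8
```

```bash
python3 - <<'E'
from m import *
im=snap('wrist');save(im,'w7.png');P=pts(im);h=cv2.cvtColor(im['frame'],cv2.COLOR_RGB2HSV).astype(int);Z=P[...,2]
c=np.array([.5436,-.203]);u=np.array([.974,.227]);v=np.array([-.227,.974])
r=np.stack([(P[...,:2]-c)@u,(P[...,:2]-c)@v],-1)*1000
w=(h[...,1]<60)&(Z>.086)&(Z<.1)&(abs(r[...,0]-68)<9)
k,l,st,ce=cv2.connectedComponentsWithStats(w.astype(np.uint8))
for i in range(1,k):
    if st[i,4]>40: print(st[i],np.percentile(r[l==i],[2,50,98],axis=0).round(1).tolist())
o=ctrl.get_obs();print(o['tool_pos'],((o['tool_pos'][:2]-c)@u,(o['tool_pos'][:2]-c)@v))
E
```

```text
[  33  199   62   41 1962] [[59.3, -11.2], [67.7, 2.1], [76.6, 12.4]]
[ 190  199   53   41 1847] [[59.3, 63.6], [67.6, 75.3], [76.6, 86.9]]
[ 0.61142905 -0.07967575  0.10286734] (np.float64(0.09406009857196304), np.float64(0.10472062179859372))
```

View pics/w7.png

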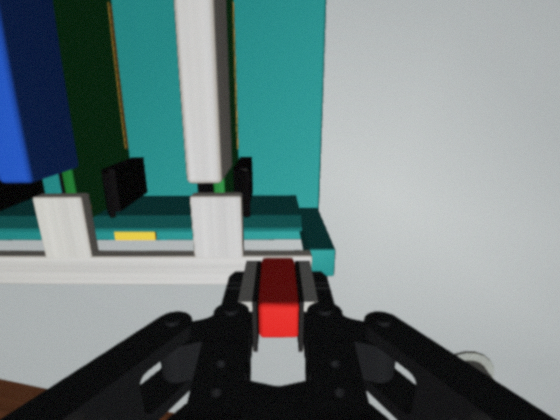

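The tabs are centred over the boards at y = 75.3 and 0.6 mm, so the bar is fully shut against its stop. The middle and right-hand tabs show at (66,225) and (217,225). Now I'll release and rise.

Emit:
send_rows([
  [5,[0,0,0],0],
  [5,[0,0,0],0],
  [5,[0,0,0],0],
  [5,[0,0,-2],0],
  [5,[0,0,-4],0],
  [5,[0,0,-5],0],
  [5,[4,3,-3],0],
  [5,[4,3,0],0],
  [5,[0,0,0],0],
])

```text
t: 14.02
tool_pos: [0.5187, -0.0451, 0.2437]
tool_rot: [-0.36, 3.119, -0.001]
contact_force: [0.5, -0.7, -0.2]
opening: 0.0497
grip_force: 0.0
```

```bash
python3 - <<'E'
from m import *
im=snap('wrist');save(im,'w8.png');P=pts(im);h=cv2.cvtColor(im['frame'],cv2.COLOR_RGB2HSV).astype(int);Z=P[...,2]
c=np.array([.5436,-.203]);u=np.array([.974,.227]);v=np.array([-.227,.974])
r=np.stack([(P[...,:2]-c)@u,(P[...,:2]-c)@v],-1)*1000
def show(n,w):
    k,l,st,ce=cv2.connectedComponentsWithStats(w.astype(np.uint8))
    for i in range(1,k):
        if st[i,4]>40: print(n,st[i],np.median(Z[l==i]).round(4),np.percentile(r[l==i],[2,50,98],axis=0).round(1).tolist())
show('tab',(h[...,1]<60)&(Z>.086)&(Z<.1)&(abs(r[...,0]-68)<9))
show('g',(h[...,0]>45)&(h[...,0]<75)&(h[...,1]>100)&(Z>.075)&(Z<.1))
show('red',mask(im,'red')&(Z>.12)&(Z<.15))
E
```

```text
tab [ 24 241  31  21 475] 0.095 [[59.4, -86.0], [68.0, -71.9], [76.6, -62.5]]
tab [ 99 242  30  21 460] 0.095 [[59.3, -10.7], [67.7, 2.0], [76.7, 12.6]]
tab [177 243  27  20 443] 0.095 [[59.4, 64.2], [67.8, 76.1], [76.6, 86.9]]
g [ 92  95  16  36 344] 0.0825 [[-75.4, -2.5], [-60.1, 2.0], [-46.5, 3.6]]
g [178  95  12  36 295] 0.0828 [[-73.6, 72.6], [-59.4, 76.3], [-45.8, 78.5]]
g [ 11  98  35 119 503] 0.0801 [[-73.6, -77.0], [-53.9, -72.3], [29.3, -70.8]]
g [ 39 222  12  17 120] 0.0822 [[45.8, -77.3], [52.7, -72.6], [58.6, -71.0]]
g [113 226  11  13  99] 0.0823 [[48.0, -2.2], [53.4, 3.1], [58.5, 4.2]]
```

View pics/w8.png

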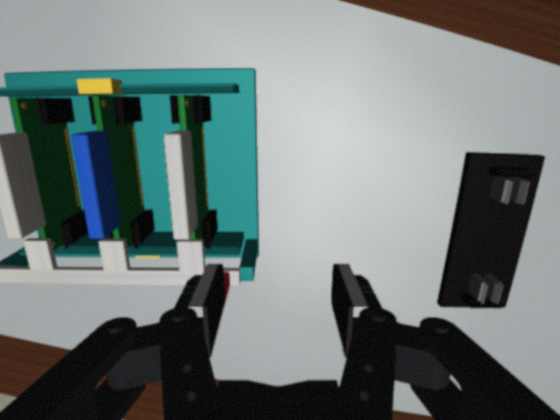

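The tabs at (39,252), (114,252) and (190,252) sit over all three seated boards. The gripper is clear and the stand is empty, so I'm handing in.

```bash
python3 -c "
from station import ctrl; print(ctrl.finish_job())"
```

```text
the job is handed in; nothing more can be done
None
```

The blue-handled board is fully home in the rack's middle slot and the lock bar is fully shut with its tabs over all three boards; I handed the job in at about 14 s, and no verdict came back.

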